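# Clamp the lens on its sloping stand: three captive knobs home

### The job

Clamp the lens ring on the sloping stand: turn its three captive wing knobs clockwise, each fully home to its end stop, the top knob first so that the ring cannot slip, then the lower left, then the lower right (left and right as seen from the robot). Keep off the held lens in the middle, and leave the other things on the shelf and turntable where they stand.

Things in the scene. Friction and masses are not known exactly. Their poses are not given: they have to be found in the camera images.
- turntable: White plastic lazy-susan disc, 406 mm across, 25 mm high, locked (it does not turn). Origin: centre of its underside, x away from the robot at yaw 0. A grey lens stand is fixed on it, whose face leans back so that the face's normal is tilted 35 degrees from vertical towards the turntable's -x. The stand stands within 115 mm of the disc's axis, its highest edge at about 175 mm.
- face: The sloping face of the stand: 195 x 215 mm, bearing an aluminium clamp ring of radius 96 mm. Origin: centre of the ring, on its upper surface; x up the slope, y to the left as seen from the robot, z the outward normal (35 degrees from vertical).
- held_lens: The lens held in the middle of the ring, a black disc of radius 36 mm standing 17 mm above the ring, glass on top. Origin at the centre of its foot on the ring, axes as the face. Fragile: keep off.
- knob_top (a joint): Turn of the upper knob (straight up the slope from the ring centre), rad: 0 fully loose, 3.1 at its end stop; grows clockwise as seen facing the knob. Starts between 0.1 and 0.8; friction about 0.1 N m; stays where it is left. At the stop its bar lies along the ring's rim, as it does half a turn before; the stop is felt as a firm resistance.
- top_grip (a point): Grip point of the upper knob (straight up the slope from the ring centre), on its axis, 26 mm above the ring; the axis is 74 mm from the ring centre. Axes turn with the knob: z outward along its axis, x along the bar, y across it. The bar is black plastic, 64 mm long, 14 mm thick, from 10 to 38 mm above the ring, on a steel collar of radius 13 mm.
- knob_left (a joint): Turn of the lower left knob (+y of the face; left as seen from the robot), rad: 0 fully loose, 3.1 at its end stop; grows clockwise as seen facing the knob. Starts between 0.1 and 0.8; friction about 0.1 N m; stays where it is left. At the stop its bar lies along the ring's rim, as it does half a turn before; the stop is felt as a firm resistance.
- left_grip (a point): Grip point of the lower left knob (+y of the face; left as seen from the robot), on its axis, 26 mm above the ring; the axis is 74 mm from the ring centre. Axes turn with the knob: z outward along its axis, x along the bar, y across it. The bar is black plastic, 64 mm long, 14 mm thick, from 10 to 38 mm above the ring, on a steel collar of radius 13 mm.
- knob_right (a joint): Turn of the lower right knob (-y of the face; right as seen from the robot), rad: 0 fully loose, 3.1 at its end stop; grows clockwise as seen facing the knob. Starts between 0.1 and 0.8; friction about 0.1 N m; stays where it is left. At the stop its bar lies along the ring's rim, as it does half a turn before; the stop is felt as a firm resistance.
- right_grip (a point): Grip point of the lower right knob (-y of the face; right as seen from the robot), on its axis, 26 mm above the ring; the axis is 74 mm from the ring centre. Axes turn with the knob: z outward along its axis, x along the bar, y across it. The bar is black plastic, 64 mm long, 14 mm thick, from 10 to 38 mm above the ring, on a steel collar of radius 13 mm.
- lens_long: Bystander: black lens 71 mm across, 85 mm tall, standing on the turntable behind the stand. Origin: centre of underside, z up.
- lens_short: Bystander: black lens 75 mm across, 62 mm tall, standing on the turntable behind the stand. Origin: centre of underside, z up.
- blower: Bystander: black rubber-bulb blower 52 mm across, 115 mm tall, nozzle up, standing on the turntable at the stand's left side. Origin: centre of underside, z up.
- cup: Bystander: white ceramic cup of lens caps, 80 mm across, 90 mm tall. Origin: centre of underside.
- filter_case: Bystander: clear plastic filter case lying flat, 95 x 95 x 16 mm. Origin: centre of underside.
- hex_key: Bystander: steel hex key lying flat, 120 x 40 mm, 8 mm thick. Origin: underside, near the middle of the long arm.
- lens_brush: Bystander: lens brush lying flat, 135 mm long, 19 mm thick. Origin: underside, mid-length.

How it is judged (in metres and radians):
On the way, in this order (a step that is already met when the one before it is completed fails the run):
1. the top knob is home (value of joint knob_top above 2.96 rad), for 0.2 s.
2. the lower left knob is home (value of joint knob_left above 2.96 rad), for 0.2 s.
3. the lower right knob is home (value of joint knob_right above 2.96 rad), for 0.2 s.
At the end, for the whole second after the job is handed in: All three knobs stand within 0.14 rad (8 degrees) of their end stops (joint above 2.96 of 3.1 rad), still and released, brought home in the order top, lower left, lower right; the bystanders are where they stood (value of joint each of knob_top, knob_left, knob_right above 2.96 rad and velocity of joint each of knob_top, knob_left, knob_right below 0.05 rad/s); the robot touches nothing.
It fails at once if the robot presses on the held lens (over 4 N) (contact force between any of the fingers, the arm and held_lens above 4 N).
It fails at once if a bystander is moved by more than 25 mm (distance of any of lens_long, lens_short, blower, cup, filter_case, hex_key, lens_brush from where it was at the start of the episode above 0.025 m).
It fails at once if a lens, the blower or the cup is tipped over (angle between any of lens_long, lens_short, blower, cup's own z axis and vertical above 0.5 rad).
It also fails if it takes over 72 s, if anything falls off the work surface, if the arm or the gripper's body presses on something with over 40 N, if the wrist force passes 120 N, or if a joint passes its speed limit or range.

### The arm

A 6-joint arm with a two-finger parallel gripper is mounted at the origin on the work surface. World frame = base frame: x ahead of the robot, y to its left, z up, the work surface at z = 0. Lengths are in m, angles in degrees, forces in N, time in s.
With the tool pointing down it reaches from about 0.35 to 0.975 m from the base axis. Payload 7.1 kg.
Tool frame: the origin (TCP) lies midway between the tips of the shut fingers; the grasp point (between the pads) lies grip_point_offset behind it (grip_point_offset is the distance from the TCP to the grasp point, in m); z points along the fingers, y is the line along which they close (so a half turn about z gives the same grasp; the last joint's range is limited). The gripper opens to 88 mm and grips with 3 to 60 N. Pads are 20 mm wide; open, the fingers measure 115 mm over their backs; the gripper's body (75 mm by 178 mm) begins 61 mm behind the grasp point.
Start: joints at [-71.906, 24.242, 93.386, -0, 62.372, -1.089], TCP at [0.205, -0.59, 0.223] pointing down, gripper open.
Joint ranges: [-172.04, 172.04], [-51.8, 120.97], [4.93, 147.93], [-75.15, 255.16], [6.16, 154.13], [-145.62, 145.62]. Speed limits (degrees/s): [136.94, 136.94, 172.46, 180, 180, 180].

### API

Orientations are given as [roll, pitch, yaw] about the fixed x, y, z axes, in that order (R = Rz(yaw) Ry(pitch) Rx(roll)).
In Python, from cell import * gives the robot as it stands.
- The arm moves only by the tool arm_command, never from a script. Its argument "series" is a list of rows, each an object of numbers: "wx", "wy", "wz": the turn, a rotation vector about the tool's x, y, z in degrees; "tx", "ty", "tz": the shift along the tool's x, y, z in m; "grip": the opening, from -1 (shut) to 1 (fully open). In form: [{"wx": .., "wy": .., "wz": .., "tx": .., "ty": .., "tz": .., "grip": ..}, ...]. A call has 1 to 12 rows; each row is the pose to reach, as a shift and turn from the pose commanded when the call began, along the tool's axes at that moment; what a row does not reach only later rows make up. A row lasts 1/10 s, in which the tool goes at most 50 mm and 8.59 degrees, less where a joint would pass 70% of its speed; a pose out of reach is approached as far as the arm can. A call with a gripper value outside its range is refused whole. The fingers move at their own pace and stop on an object; the grip force is fixed at half the most. Time passes only in rows, so rows that repeat a pose let the fingers close. It gives the time, the measured TCP pose, the force, the opening and the grip force at its end, in the units of the state.
- read_state(): the state, without advancing time (a new reading comes with each control period).
- camera(name): name is "scene" or "top" or "wrist"; returns a dict with "img" (420x560x3 uint8, red, green, blue), "fov_y" (degrees; the focal length in pixels is half the picture's height over the tangent of half this angle, whatever the lens; pixels are square), "cx", "cy" (the principal point, pixels), "world_from_camera" (4x4, takes a point from camera to world coordinates); the wrist camera has in their place "hand_eye" (4x4, takes a point from camera to tool coordinates, whose origin is the TCP and whose axes are the flange's). Camera axes: x right, y up, looking along -z (the intrinsics and any distortion apply to the point x, -y, -z); pixel columns grow to the right and rows downward; lengths in m; the calibration is good to about 2 mm. A picture is of the moment at which its call begins: read the wrist's pose just before it. There is no depth.
- job_done(): hands the job in; it is judged then, once.
The state is a dict: "clock": time; "q": joint angles; "joint_vel": joint speeds; "tau": joint torques, N m; "position": TCP position; "orientation": TCP orientation; "force": force on the tool from outside, world axes, zero at the start; "torque": the same for the moment, N m; "opening": finger opening in m; "gripper_force": force on a finger pad.
Only numpy, scipy, OpenCV 4.12 (cv2) and the standard library are available. Lean on these libraries where they do the work, as an engineer would, in place of code of your own. Each camera call takes 0.05 s, during which the arm holds its last target. There are 200 camera calls.

## Working session

There is one attempt and no reset: what is moved stays moved. The work goes in short steps, Python scripts to look and compute and a tool call to move; the robot and the scene stay as the last step left them, time stands still between calls to the robot, and variables do not carry over. Pictures are saved under pics/ and viewed, at most 12 in all, crops included, and the job is handed in when it is done.

Besides the shell and the picture viewer there is one more tool, called after "Emit:" as name([rows], argument=value, ...), one row to a line, values as JSON. arm_command: Moves the arm, as the interface text tells. Its arguments: {"type":"object","properties":{"series":{"type":"array"}},"required":["series"]}

```bash
ls; mkdir -p pics; python3 - <<'E'
from cell import *
import cv2
s=read_state();print(s)
for n in("scene","top","wrist"):
    c=camera(n);cv2.imwrite(f"pics/{n}0.png",c["img"][:,:,::-1]);print(n,{k:v for k,v in c.items() if k!="img"})
try: print(grip_point_offset)
except Exception as e: print(e)
E
```

```text
pics
{'clock': 0.0, 'q': array([-7.19062311e+01,  2.42814174e+01,  9.34322563e+01, -1.99560682e-03,
        6.23708607e+01, -1.08923549e+00]), 'joint_vel': array([-0.09482729,  0.01008014, -0.02470099, -0.05399765, -0.03345815,
       -0.09169133]), 'tau': array([-1.33105594e-03, -5.44643068e+01, -2.73669040e+01,  6.42904197e-02,
        2.28096207e-02, -1.36533508e-04]), 'position': array([ 0.20520326, -0.58976596,  0.22192888]), 'orientation': array([-1.79915447e+02,  1.59390586e-04,  1.91839313e+01]), 'force': array([-0.55926921, -0.07372215, -0.42291355]), 'torque': array([-0.03398815,  0.00862834,  0.01831471]), 'gripper_force': 0.0, 'opening': 0.0879064640608388}
scene {'fov_y': 54.545119583090234, 'cx': 285.4683285567733, 'cy': 206.6530392087037, 'world_from_camera': array([[ 0.82688005, -0.4595531 ,  0.32416095,  0.93874794],
       [ 0.56229662,  0.66577002, -0.49048221, -0.50494422],
       [ 0.00958598,  0.58784456,  0.8089171 ,  1.01092269],
       [ 0.        ,  0.        ,  0.        ,  1.        ]])}
top {'fov_y': 43.41590432003025, 'cx': 278.472004483891, 'cy': 207.65687523125473, 'world_from_camera': array([[ 0.00391992,  0.99511645, -0.09863   ,  0.44644   ],
       [-0.99987926,  0.00241726, -0.0153502 , -0.00815611],
       [-0.01503682,  0.09867827,  0.99500578,  1.4798776 ],
       [ 0.        ,  0.        ,  0.        ,  1.        ]])}
wrist {'fov_y': 65.87284790966251, 'cx': 275.0989696358453, 'cy': 209.02914121127714, 'hand_eye': array([[ 3.44085979e-04,  9.52174662e-01,  3.05554078e-01,
         8.56371921e-02],
       [ 9.99999428e-01, -1.82110864e-05, -1.06935456e-03,
         4.18427002e-04],
       [-1.01264785e-03,  3.05554272e-01, -9.52174124e-01,
        -1.62128507e-01],
       [ 0.00000000e+00,  0.00000000e+00,  0.00000000e+00,
         1.00000000e+00]])}
0.0187
```

View pics/top0.png

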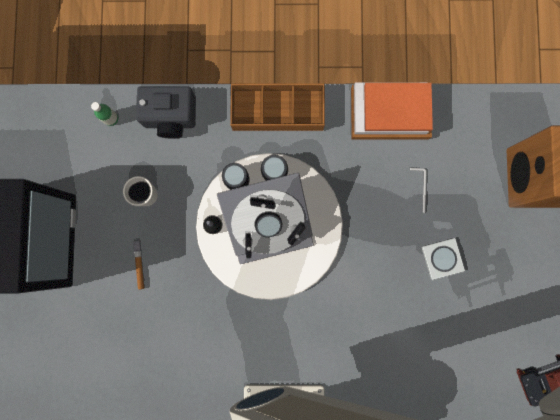

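View pics/scene0.png

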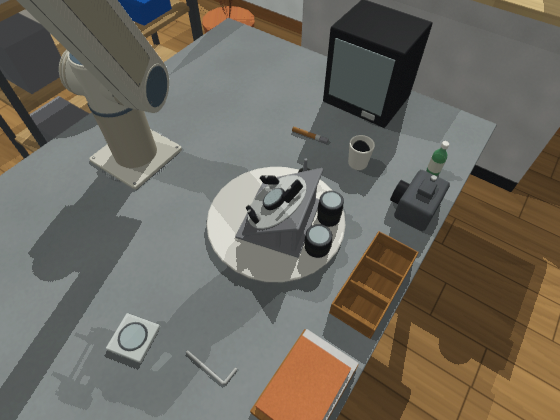

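Top view: the stand's lens is at (268,224), with knobs at top (262,202), left (248,244) and right (297,234). The stand yaw is about +15°, the blower is at (213,225), and two lenses stand behind at (234,176) and (274,167). The scene view agrees.

```bash
cat > h.py <<'E'
import numpy as np, cv2
from cell import *
from scipy.spatial.transform import Rotation as Ro
def T(R,p): M=np.eye(4);M[:3,:3]=R;M[:3,3]=p;return M
def tool(s=None):
    s=s or read_state(); return T(Ro.from_euler('xyz',s['orientation'],degrees=True).as_matrix(),s['position'])
def ray(c,px,W):
    h=c['img'].shape[0]; f=h/2/np.tan(np.radians(c['fov_y']/2))
    d=np.array([(px[0]-c['cx'])/f,-(px[1]-c['cy'])/f,-1]); return W[:3,3],W[:3,:3]@(d/np.linalg.norm(d))
def onz(o,d,z): return o+d*(z-o[2])/d[2]
def onplane(o,d,p,n): return o+d*((p-o)@n)/(d@n)
def cross(rs):
    A=sum(np.eye(3)-np.outer(d,d) for o,d in rs);b=sum((np.eye(3)-np.outer(d,d))@o for o,d in rs);return np.linalg.solve(A,b)
def faceR(yaw): # columns x,y,z of face
    return Ro.from_euler('zy',[0,0]).as_matrix() if 0 else Ro.from_euler('z',yaw,degrees=True).as_matrix()@Ro.from_euler('y',-35,degrees=True).as_matrix()
def delta(pos,R):
    t=tool(); D=np.linalg.inv(t)@T(R,pos)
    print('t',D[:3,3].round(4),'w',Ro.from_matrix(D[:3,:3]).as_rotvec(degrees=True).round(2))
E
python3 - <<'E'
from h import *
c=camera('top');s=camera('scene')
W=c['world_from_camera'];S=s['world_from_camera']
m=(c['img'].min(2)>200).astype(np.uint8)
m[:, :190]=0;m[:,350:]=0;m[:145]=0;m[305:]=0
pts=cv2.convexHull(max(cv2.findContours(m,0,1)[0],key=cv2.contourArea))
e=cv2.fitEllipse(pts);print(e);print('disc',onz(*ray(c,e[0],W),.025))
L=cross([ray(c,(268,224),W),ray(s,(274,199),S)]);print('lens',L)
for n,p in dict(top=(262,202),left=(248,244),right=(297,234)).items(): print(n,[onz(*ray(c,p,W),z).round(3) for z in(.1,.15,.2)])
for a,b in (((240,262),(315,243)),((240,262),(219,195)),((219,195),(298,173))):
    A=onz(*ray(c,a,W),.1 if 0 else .06 if a[1]>250 and b[1]>240 else .17);B=onz(*ray(c,b,W),.06 if b[1]>240 else .17);print(A,B,np.degrees(np.arctan2(*(B-A)[1::-1])))
for n,p in dict(blow=(213,225),l1=(234,176),l2=(274,167),cup=(140,190)).items(): print(n,onz(*ray(c,p,W),.12).round(3))
# aim
f=faceR(15.); print(f)
E
```

```text
((267.91943359375, 227.21656799316406), (141.18063354492188, 144.30746459960938), 104.25366973876953)
disc [0.53628343 0.0432317  0.025     ]
lens [0.53943884 0.04026316 0.11691429]
top [array([0.598, 0.057, 0.1  ]), array([0.593, 0.054, 0.15 ]), array([0.587, 0.052, 0.2  ])]
left [array([0.488, 0.092, 0.1  ]), array([0.486, 0.089, 0.15 ]), array([0.485, 0.085, 0.2  ])]
right [array([ 0.514, -0.036,  0.1  ]), array([ 0.512, -0.035,  0.15 ]), array([ 0.509, -0.034,  0.2  ])]
[0.44053723 0.11632272 0.06      ] [ 0.49207658 -0.0846993   0.06      ] -75.6198801852993
[0.44099453 0.10667916 0.17      ] [0.60779194 0.16122455 0.17      ] 18.10856099956794
[0.60779194 0.16122455 0.17      ] [ 0.66383751 -0.03663852  0.17      ] -74.18499447490322
blow [0.536 0.182 0.12 ]
l1 [0.664 0.129 0.12 ]
l2 [0.688 0.025 0.12 ]
cup [0.627 0.374 0.12 ]
[[ 0.79124012 -0.25881905 -0.55403229]
 [ 0.21201215  0.96592583 -0.14845251]
 [ 0.57357644  0.          0.81915204]]
```

```bash
python3 - <<'E'
from h import *
F=faceR(15.); R=F@np.diag([1,-1,-1.]); L=np.array([.539,.04,.117])
print(L+F[:,2]*.16); delta(L+F[:,2]*.16,R)
E
```

```text
[0.45035483 0.0162476  0.24806433]
t [ 0.4307 -0.4921 -0.0254] w [-1.32 34.99  4.04]
```

Emit:
arm_command([
  {"tx": 0.22,"ty": -0.24,"tz": -0.04,"wy": 17,"grip": 1},
  {"tx": 0.22,"ty": -0.24,"tz": -0.04,"wy": 17,"grip": 1},
  {"tx": 0.22,"ty": -0.24,"tz": -0.04,"wy": 17,"grip": 1},
  {"tx": 0.22,"ty": -0.24,"tz": -0.04,"wy": 17,"grip": 1},
  {"tx": 0.22,"ty": -0.24,"tz": -0.04,"wy": 17,"grip": 1},
  {"tx": 0.22,"ty": -0.24,"tz": -0.04,"wy": 17,"grip": 1},
  {"tx": 0.22,"ty": -0.24,"tz": -0.04,"wy": 17,"grip": 1},
  {"tx": 0.43,"ty": -0.49,"tz": -0.025,"wx": -1.3,"wy": 35,"wz": 4,"grip": 0},
  {"tx": 0.43,"ty": -0.49,"tz": -0.025,"wx": -1.3,"wy": 35,"wz": 4,"grip": 0},
  {"tx": 0.43,"ty": -0.49,"tz": -0.025,"wx": -1.3,"wy": 35,"wz": 4,"grip": 0},
  {"tx": 0.43,"ty": -0.49,"tz": -0.025,"wx": -1.3,"wy": 35,"wz": 4,"grip": 0},
  {"tx": 0.43,"ty": -0.49,"tz": -0.025,"wx": -1.3,"wy": 35,"wz": 4,"grip": 0},
])

```text
invalid input
```

```bash
python3 - <<'E'
from h import *
s=read_state();print(s['clock'],s['q'],s['position'],s['orientation'],s['opening'])
F=faceR(15.); R=F@np.diag([1,-1,-1.]); L=np.array([.539,.04,.117])
delta(L+F[:,2]*.16,R)
E
```

```text
0.25 [-7.19060882e+01  2.42618689e+01  9.34070253e+01 -4.74016288e-04
  6.23708001e+01 -1.08909378e+00] [ 0.20530388 -0.59004544  0.22231501] [-1.79960305e+02 -3.34739979e-04  1.91832254e+01] 0.08759834380690112
t [ 0.4307 -0.4921 -0.0254] w [-1.32 34.99  4.04]
```

Probably every field must be present.

Emit:
arm_command([
  {"wx": 0,"wy": 17,"wz": 0,"tx": 0.22,"ty": -0.24,"tz": -0.04,"grip": 0},
  {"wx": 0,"wy": 17,"wz": 0,"tx": 0.22,"ty": -0.24,"tz": -0.04,"grip": 0},
  {"wx": 0,"wy": 17,"wz": 0,"tx": 0.22,"ty": -0.24,"tz": -0.04,"grip": 0},
  {"wx": 0,"wy": 17,"wz": 0,"tx": 0.22,"ty": -0.24,"tz": -0.04,"grip": 0},
  {"wx": 0,"wy": 17,"wz": 0,"tx": 0.22,"ty": -0.24,"tz": -0.04,"grip": 0},
  {"wx": 0,"wy": 17,"wz": 0,"tx": 0.22,"ty": -0.24,"tz": -0.04,"grip": 0},
  {"wx": 0,"wy": 17,"wz": 0,"tx": 0.22,"ty": -0.24,"tz": -0.04,"grip": 0},
])

```text
clock: 0.95
position: [0.3346, -0.2883, 0.263]
orientation: [-180.0, -17.0, 19.2]
force: [0.3, -0.0, 0.4]
opening: 0.0439
gripper_force: 0.0
```

```bash
python3 - <<'E'
from h import *
s=read_state();print(s['clock'],s['q'],s['position'],s['orientation'],s['opening'])
F=faceR(15.); R=F@np.diag([1,-1,-1.]); L=np.array([.539,.04,.117])
delta(L+F[:,2]*.16,R)
E
```

```text
0.95 [-53.6488233    2.841541   118.0944094   19.8301672   55.59528435
   6.32291108] [ 0.33456616 -0.28831372  0.26297283] [-179.97163988  -17.01986104   19.23846581] 0.04390629513703876
t [ 0.1961 -0.2494  0.0758] w [-1.89 17.97  3.82]
```

Emit:
arm_command([
  {"wx": -1.9,"wy": 18,"wz": 3.8,"tx": 0.196,"ty": -0.25,"tz": 0.076,"grip": -0.1},
  {"wx": -1.9,"wy": 18,"wz": 3.8,"tx": 0.196,"ty": -0.25,"tz": 0.076,"grip": -0.1},
  {"wx": -1.9,"wy": 18,"wz": 3.8,"tx": 0.196,"ty": -0.25,"tz": 0.076,"grip": -0.1},
  {"wx": -1.9,"wy": 18,"wz": 3.8,"tx": 0.196,"ty": -0.25,"tz": 0.076,"grip": -0.1},
  {"wx": -1.9,"wy": 18,"wz": 3.8,"tx": 0.196,"ty": -0.25,"tz": 0.076,"grip": -0.1},
  {"wx": -1.9,"wy": 18,"wz": 3.8,"tx": 0.196,"ty": -0.25,"tz": 0.076,"grip": -0.1},
  {"wx": -1.9,"wy": 18,"wz": 3.8,"tx": 0.196,"ty": -0.25,"tz": 0.076,"grip": -0.1},
  {"wx": -1.9,"wy": 18,"wz": 3.8,"tx": 0.196,"ty": -0.25,"tz": 0.076,"grip": -0.1},
  {"wx": -1.9,"wy": 18,"wz": 3.8,"tx": 0.196,"ty": -0.25,"tz": 0.076,"grip": -0.1},
  {"wx": -1.9,"wy": 18,"wz": 3.8,"tx": 0.196,"ty": -0.25,"tz": 0.076,"grip": -0.1},
])

```text
clock: 1.95
position: [0.45, 0.0129, 0.2473]
orientation: [179.9, -35.0, 14.9]
force: [0.3, -0.4, 0.4]
opening: 0.0393
gripper_force: 0.0
```

```bash
python3 - <<'E'
from h import *
s=read_state();print(s['clock'],s['q'],s['joint_vel'].max(),s['position'],s['orientation'],s['opening'])
c=camera('wrist');cv2.imwrite('pics/w1.png',c['img'][:,:,::-1]);np.savez('v1.npz',img=c['img'],T=tool(s))
E
```

```text
1.95 [ -9.10321595  -3.9918845  134.38067329  39.30831448  21.55068063
  32.64476104] 0.40949367236209555 [0.44995835 0.01292665 0.24725859] [179.94028986 -35.00007122  14.93552047] 0.03929858045274242
```

View pics/w1.png

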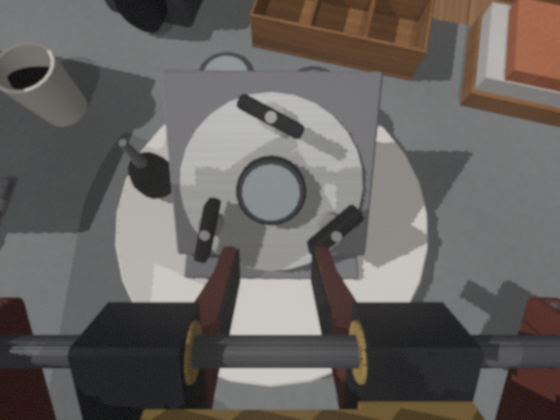

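Wrist view: square-on face. Bar caps are at top (271,117), left (205,236) and right (337,236), with the lens at (271,190). I'll extract these precisely and take a second view.

Emit:
arm_command([
  {"wx": 0,"wy": 0,"wz": 0,"tx": -0.02,"ty": 0.08,"tz": 0,"grip": -0.1},
  {"wx": 0,"wy": 0,"wz": 0,"tx": -0.02,"ty": 0.08,"tz": 0,"grip": -0.1},
  {"wx": 0,"wy": 0,"wz": 0,"tx": -0.02,"ty": 0.08,"tz": 0,"grip": -0.1},
  {"wx": 0,"wy": 0,"wz": 0,"tx": -0.02,"ty": 0.08,"tz": 0,"grip": -0.1},
])

```text
clock: 2.4
position: [0.4544, -0.0705, 0.2356]
orientation: [-180.0, -35.0, 14.6]
force: [-0.4, -0.2, -0.4]
opening: 0.0392
gripper_force: 0.0
```

```bash
cat >> h.py <<'E'
from scipy.optimize import least_squares
CAL=dict(fov_y=65.87284790966251,cx=275.0989696358453,cy=209.02914121127714)
HE=np.array([[3.44085979e-04,9.52174662e-01,3.05554078e-01,8.56371921e-02],[9.99999428e-01,-1.82110864e-05,-1.06935456e-03,4.18427002e-04],[-1.01264785e-03,3.05554272e-01,-9.52174124e-01,-1.62128507e-01],[0,0,0,1]])
f0=210/np.tan(np.radians(CAL['fov_y']/2))
def proj(P,W):
    q=(np.linalg.inv(W)@np.c_[P,np.ones(len(P))].T)[:3].T
    return np.c_[CAL['cx']+f0*q[:,0]/-q[:,2],CAL['cy']+f0*q[:,1]/q[:,2]]
def knobsF(z): return np.array([[.074*np.cos(a),.074*np.sin(a),z] for a in np.radians([0,120,240])])
def bars(img,W,x):
    """per bar: cap pixel + mask rect, seeded from pose x=(p,yaw)"""
    F=faceR(x[3]);g=cv2.cvtColor(img,cv2.COLOR_RGB2GRAY);out=[]
    for k in proj(knobsF(.038)@F.T+x[:3],W):
        yy,xx=np.mgrid[:420,:560];near=np.hypot(xx-k[0],yy-k[1])
        m=((img.max(2)<60)&(near<46)).astype(np.uint8)
        n,lab,st,ce=cv2.connectedComponentsWithStats(m)
        i=min((j for j in range(1,n) if st[j,4]>250),key=lambda j:np.hypot(*(ce[j]-k)),default=None)
        ct=max(cv2.findContours((lab==i).astype(np.uint8),0,1)[0],key=cv2.contourArea)
        rect=cv2.minAreaRect(ct);fill=np.zeros_like(m);cv2.drawContours(fill,[ct],-1,1,-1)
        h=(fill>0)&(g>100)
        cap=np.array([xx[h].mean(),yy[h].mean()]) if h.sum()>5 else np.array(rect[0])
        out.append((cap,rect,h.sum(),ct))
    return out
E
python3 - <<'E'
from h import *
s=read_state();c=camera('wrist');np.savez('v2.npz',img=c['img'],T=tool(s));cv2.imwrite('pics/w2.png',c['img'][:,:,::-1])
x=np.array([.539,.04,.110,15.])
V=[]
for n in('v1.npz','v2.npz'):
    d=np.load(n);W=d['T']@HE;V.append((d['img'],W))
for it in range(2):
    obs=[[b for b in bars(i,W,x)] for i,W in V]
    def res(p): return np.concatenate([(proj(knobsF(.038)@faceR(p[3]).T+p[:3],W)-np.array([b[0] for b in o])).ravel() for (i,W),o in zip(V,obs)])
    r=least_squares(res,x);x=r.x
    print(x.round(4),r.fun.round(1))
for o in obs: print([(b[0].round(1),b[1],b[2]) for b in o])
np.save('pose.npy',x)
# bar angle in face frame from minAreaRect long axis at top-face plane
F=faceR(x[3])
for (i,W),o in zip(V,obs):
    for b in o:
        box=cv2.boxPoints(b[1]);e=[box[1]-box[0],box[2]-box[1]];l=max(e,key=np.linalg.norm);m=np.array(b[0])
        P=[F.T@(onplane(*ray(dict(img=i,**CAL),m+t*l,W),x[:3]+F[:,2]*.03,F[:,2])-x[:3]) for t in(-.5,.5)]
        d=P[1]-P[0];print('ang',np.degrees(np.arctan2(d[1],d[0]))%180,np.linalg.norm(d))
E
```

```text
[ 0.5481  0.0391  0.1021 10.9141] [-10.3  -6.7  -0.3  -0.6   5.4  -2.4   7.    3.4  -1.2  -0.5  -0.4   6.9]
[ 0.5483  0.0391  0.1015 10.874 ] [-10.2  -6.6  -0.2  -0.7   5.3  -2.    6.5   3.2  -0.8  -0.6  -0.3   6.9]
[(array([287.4, 125.6]), ((287.3922119140625, 125.55734252929688), (30.206932067871094, 13.477981567382812), 28.300758361816406), np.int64(0)), (array([207.2, 229.9]), ((207.2189483642578, 229.94186401367188), (15.127884864807129, 63.753231048583984), 11.689370155334473), np.int64(0)), (array([329.2, 240. ]), ((329.21826171875, 239.99917602539062), (32.624629974365234, 82.38896179199219), 33.476280212402344), np.int64(0))]
[(array([176.7,  91.7]), ((176.654296875, 91.6636962890625), (77.86366271972656, 15.502519607543945), 27.512004852294922), np.int64(0)), (array([123.4, 210.9]), ((123.39363861083984, 210.93069458007812), (21.886104583740234, 64.7215576171875), 6.519801139831543), np.int64(0)), (array([252.3, 211.4]), ((252.3227081298828, 211.41763305664062), (16.098106384277344, 63.85325241088867), 48.12213134765625), np.int64(0))]
ang 65.99521389455273 0.027884955476014394
ang 168.87171225467088 0.07182106359689684
ang 154.47975994040843 0.08831421352066353
ang 66.05238204187725 0.06732447484567652
ang 168.70734507515408 0.07108661321183656
ang 136.07073372249593 0.06656211298652531
```

View pics/w2.png

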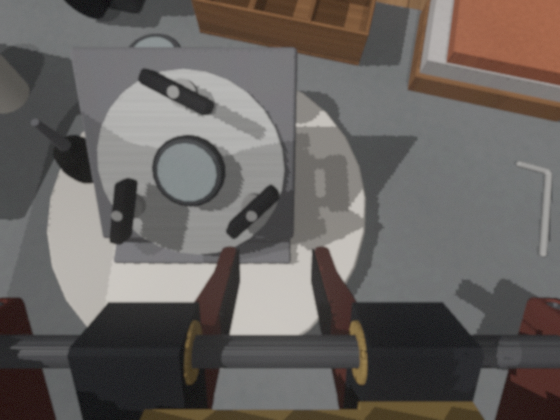

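Second view: caps are at top (173,91), left (116,215) and right (252,216), and their grey is below my threshold. I'll refine from those seeds.

```bash
cat >> h.py <<'E'
def caps(img,seeds):
    g=cv2.cvtColor(img,cv2.COLOR_RGB2GRAY).astype(float);yy,xx=np.mgrid[:420,:560];o=[]
    for k in seeds:
        k=np.array(k,float)
        for _ in range(3):
            w=np.clip(g-75,0,40)*(np.hypot(xx-k[0],yy-k[1])<7.5);k=np.array([(w*xx).sum(),(w*yy).sum()])/w.sum()
        o.append(k)
    return np.array(o)
E
python3 - <<'E'
from h import *
x=np.array([.539,.04,.110,15.]);V=[];obs=[]
for n,sd in(('v1.npz',[(271,117),(205,236),(337,236)]),('v2.npz',[(173,91),(116,215),(252,216)])):
    d=np.load(n);V.append((d['img'],d['T']@HE));obs.append(caps(d['img'],sd))
print(np.round(obs,1))
for z in(.038,.040):
  def res(p): return np.concatenate([(proj(knobsF(z)@faceR(p[3]).T+p[:3],W)-o).ravel() for (i,W),o in zip(V,obs)])
  r=least_squares(res,x);print(z,r.x.round(4),r.fun.round(1))
  x=r.x
z=.038;x=least_squares(res,x).x;np.save('pose.npy',x)
# free triangulation
R=[[ray(dict(img=i,**CAL),o[k],W) for (i,W),o in zip(V,obs)] for k in range(3)]
P=np.array([cross(r) for r in R]);print(P.round(4));n=np.cross(P[1]-P[0],P[2]-P[0]);print('side',[np.linalg.norm(P[i]-P[i-1]) for i in range(3)],'n',n/np.linalg.norm(n),'pred n',faceR(x[3])[:,2])
F=faceR(x[3])
for i,W in V:
    for b in bars(i,W,x):
        box=cv2.boxPoints(b[1]);e=[box[1]-box[0],box[2]-box[1]];l=max(e,key=np.linalg.norm);m=np.array(b[1][0])
        q=[F.T@(onplane(*ray(dict(img=i,**CAL),m+t*l,W),x[:3]+F[:,2]*.03,F[:,2])-x[:3]) for t in(-.5,.5)]
        d=q[1]-q[0];print('ang',np.degrees(np.arctan2(d[1],d[0]))%180,np.linalg.norm(d),b[1])
E
```

```text
[[[270.3 116.8]
  [203.1 234.7]
  [336.5 236.9]]

 [[172.4  91.8]
  [115.2 215.5]
  [251.2 216. ]]]
0.038 [ 0.5429  0.0414  0.1122 14.2013] [ 0.2 -0.2  0.4  0.4 -0.4 -0.2 -0.1 -0.4  0.3  0.1 -0.5  0.4]
0.04 [ 0.544   0.0417  0.1106 14.2013] [ 0.2 -0.2  0.4  0.4 -0.4 -0.2 -0.1 -0.4  0.3  0.1 -0.5  0.4]
[[ 0.5808  0.0512  0.1849]
 [ 0.4769  0.0914  0.1215]
 [ 0.5082 -0.0338  0.1224]]
side [np.float64(0.12810467561297606), np.float64(0.1281816753366661), np.float64(0.1291568404939411)] n [-0.55342253 -0.13244058  0.82230347] pred n [-0.55604792 -0.14071475  0.81915204]
ang 63.19254776566639 0.026914405122678536 ((287.3922119140625, 125.55734252929688), (30.206932067871094, 13.477981567382812), 28.300758361816406)
ang 166.20411182752292 0.06843904328925658 ((207.2189483642578, 229.94186401367188), (15.127884864807129, 63.753231048583984), 11.689370155334473)
ang 150.5675506888916 0.08280432590322323 ((329.6656188964844, 239.03817749023438), (31.911165237426758, 80.36274719238281), 34.346099853515625)
ang 63.14267710034861 0.0656663031356016 ((175.85130310058594, 91.24546813964844), (79.67444610595703, 15.502519607543945), 27.511999130249023)
ang 166.15577983485846 0.06772094293824862 ((123.39363861083984, 210.93069458007812), (21.886104583740234, 64.7215576171875), 6.519801139831543)
ang 133.1033743185974 0.06406880486492315 ((252.3227081298828, 211.41763305664062), (16.098106384277344, 63.85325241088867), 48.12213134765625)
```

```bash
cat >> h.py <<'E'
def goto(k,wz,h,dx=0,dy=0):
    x=np.load('pose.npy');F=faceR(x[3]);p=x[:3]+F@(knobsF(h)[k]+[dx,dy,0])
    delta(p,F@np.diag([1,-1,-1.])@Ro.from_euler('z',wz,degrees=True).as_matrix())
def st():
    s=read_state();print(round(s['clock'],2),'q',s['q'].round(1),'F',s['force'].round(1),'M',s['torque'].round(2),'op',round(s['opening'],4),'gf',round(s['gripper_force'],1))
    x=np.load('pose.npy');F=faceR(x[3]);print('face pos',(F.T@(s['position']-x[:3])).round(4))
E
python3 - <<'E'
from h import *
x=np.array([.5429,.0414,.1122,14.2]);np.save('pose.npy',x)
st();goto(0,-63.2,.07)
E
```

```text
2.45 q [-2.430e+01  1.000e-01  1.326e+02  5.030e+01  2.790e+01  9.700e+00] F [-0.7 -0.3 -0.1] M [-0.01  0.28 -0.02] op 0.0396 gf 0.0
face pos [-0.0218 -0.0855  0.1659]
t [ 0.0965 -0.0843  0.0963] w [ -0.29  -0.14 -62.78]
```

Emit:
arm_command([
  {"wx": -0.3,"wy": -0.1,"wz": -62.8,"tx": 0.0965,"ty": -0.084,"tz": 0.096,"grip": -0.18},
  {"wx": -0.3,"wy": -0.1,"wz": -62.8,"tx": 0.0965,"ty": -0.084,"tz": 0.096,"grip": -0.18},
  {"wx": -0.3,"wy": -0.1,"wz": -62.8,"tx": 0.0965,"ty": -0.084,"tz": 0.096,"grip": -0.18},
  {"wx": -0.3,"wy": -0.1,"wz": -62.8,"tx": 0.0965,"ty": -0.084,"tz": 0.096,"grip": -0.18},
  {"wx": -0.3,"wy": -0.1,"wz": -62.8,"tx": 0.0965,"ty": -0.084,"tz": 0.096,"grip": -0.18},
  {"wx": -0.3,"wy": -0.1,"wz": -62.8,"tx": 0.0965,"ty": -0.084,"tz": 0.096,"grip": -0.18},
  {"wx": -0.3,"wy": -0.1,"wz": -62.8,"tx": 0.0965,"ty": -0.084,"tz": 0.096,"grip": -0.18},
  {"wx": -0.3,"wy": -0.1,"wz": -62.8,"tx": 0.0965,"ty": -0.084,"tz": 0.096,"grip": -0.18},
  {"wx": -0.3,"wy": -0.1,"wz": -62.8,"tx": 0.0965,"ty": -0.084,"tz": 0.096,"grip": -0.18},
  {"wx": -0.3,"wy": -0.1,"wz": -62.8,"tx": 0.0965,"ty": -0.084,"tz": 0.096,"grip": -0.18},
])

```text
clock: 3.45
position: [0.5625, 0.0489, 0.2127]
orientation: [147.9, -15.0, 82.0]
force: [-0.2, 0.5, -0.0]
opening: 0.0358
gripper_force: 0.0
```

```bash
python3 - <<'E'
from h import *
st();goto(0,-63.2,.012)
s=read_state();t=tool(s);c=camera('wrist');x=np.load('pose.npy');F=faceR(x[3])
cv2.imwrite('pics/w3.png',c['img'][:,:,::-1])
print(proj(knobsF(.038)@F.T+x[:3],t@HE).round(1))
E
```

```text
3.45 q [ -1.1  10.7 124.7  40.5  13.7 -25.7] F [-0.2  0.5 -0. ] M [-0.09  0.19  0.01] op 0.0358 gf 0.0
face pos [0.0747 0.0024 0.0704]
t [-0.0027  0.0004  0.0584] w [ 0.01 -0.18  0.21]
[[274.8 246.6]
 [ 77.  235.8]
 [181.2 376.8]]
```

View pics/w3.png

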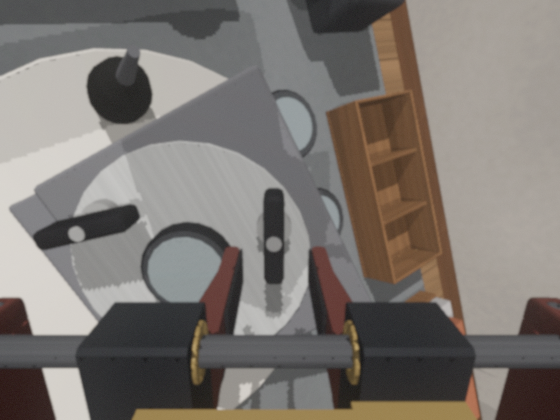

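The bar is vertical and midway between the fingers, with its cap at (274,244) as predicted. Descend and grip.

Emit:
arm_command([
  {"wx": 0,"wy": -0.2,"wz": 0.2,"tx": -0.0027,"ty": 0.0005,"tz": 0.02,"grip": -0.18},
  {"wx": 0,"wy": -0.2,"wz": 0.2,"tx": -0.0027,"ty": 0.0005,"tz": 0.04,"grip": -0.18},
  {"wx": 0,"wy": -0.2,"wz": 0.2,"tx": -0.0027,"ty": 0.0005,"tz": 0.058,"grip": -0.18},
  {"wx": 0,"wy": -0.2,"wz": 0.2,"tx": -0.0027,"ty": 0.0005,"tz": 0.058,"grip": -0.18},
  {"wx": 0,"wy": -0.2,"wz": 0.2,"tx": -0.0027,"ty": 0.0005,"tz": 0.058,"grip": -1},
  {"wx": 0,"wy": -0.2,"wz": 0.2,"tx": -0.0027,"ty": 0.0005,"tz": 0.058,"grip": -1},
  {"wx": 0,"wy": -0.2,"wz": 0.2,"tx": -0.0027,"ty": 0.0005,"tz": 0.058,"grip": -1},
  {"wx": 0,"wy": -0.2,"wz": 0.2,"tx": -0.0027,"ty": 0.0005,"tz": 0.058,"grip": -1},
  {"wx": 0,"wy": -0.2,"wz": 0.2,"tx": -0.0027,"ty": 0.0005,"tz": 0.058,"grip": -1},
  {"wx": 0,"wy": -0.2,"wz": 0.2,"tx": -0.0027,"ty": 0.0005,"tz": 0.058,"grip": -1},
])

```text
clock: 4.5
position: [0.5932, 0.0541, 0.1642]
orientation: [148.1, -14.9, 81.8]
force: [-6.7, 1.0, 0.3]
opening: 0.0136
gripper_force: 30.0
```

```bash
python3 - <<'E'
from h import *
st();goto(0,-63.2,.012);goto(0,26.8,.012)
E
```

```text
4.5 q [ -0.2  18.7 122.8  61.4   9.4 -46.2] F [-6.7  1.   0.3] M [-0.03  0.95  0.35] op 0.0136 gf 30.0
face pos [ 0.0724 -0.0001  0.0129]
t [0.0008 0.0014 0.0009] w [-0.14  0.01  0.06]
t [0.0008 0.0014 0.0009] w [-0.1   0.12 90.06]
```

Emit:
arm_command([
  {"wx": 0,"wy": 0,"wz": 7,"tx": -0.0008,"ty": -0.0014,"tz": 0,"grip": -1},
  {"wx": 0,"wy": 0,"wz": 14,"tx": -0.0008,"ty": -0.0014,"tz": 0,"grip": -1},
  {"wx": 0,"wy": 0,"wz": 21,"tx": -0.0008,"ty": -0.0014,"tz": 0,"grip": -1},
  {"wx": 0,"wy": 0,"wz": 28,"tx": -0.0008,"ty": -0.0014,"tz": 0,"grip": -1},
  {"wx": 0,"wy": 0,"wz": 35,"tx": -0.0008,"ty": -0.0014,"tz": 0,"grip": -1},
  {"wx": 0,"wy": 0,"wz": 42,"tx": -0.0008,"ty": -0.0014,"tz": 0,"grip": -1},
  {"wx": 0,"wy": 0,"wz": 49,"tx": -0.0008,"ty": -0.0014,"tz": 0,"grip": -1},
  {"wx": 0,"wy": 0,"wz": 56,"tx": -0.0008,"ty": -0.0014,"tz": 0,"grip": -1},
  {"wx": 0,"wy": 0,"wz": 63,"tx": -0.0008,"ty": -0.0014,"tz": 0,"grip": -1},
  {"wx": 0,"wy": 0,"wz": 70,"tx": -0.0008,"ty": -0.0014,"tz": 0,"grip": -1},
  {"wx": 0,"wy": 0,"wz": 77,"tx": -0.0008,"ty": -0.0014,"tz": 0,"grip": -1},
  {"wx": 0,"wy": 0,"wz": 84,"tx": -0.0008,"ty": -0.0014,"tz": 0,"grip": -1},
])

```text
clock: 5.7
position: [0.5924, 0.0552, 0.1639]
orientation: [-165.8, -32.2, -10.8]
force: [-3.9, 8.5, 0.7]
opening: 0.0141
gripper_force: 30.0
```

```bash
python3 - <<'E'
from h import *
st();goto(0,90,.012)
E
```

```text
5.7 q [ -0.2  18.7 122.9  62.5   9.5  36.9] F [-3.9  8.5  0.7] M [1.22 0.67 1.04] op 0.0141 gf 30.0
face pos [0.0718 0.0012 0.0129]
t [0.0025 0.0003 0.0009] w [-0.07  0.24 69.03]
```

Emit:
arm_command([
  {"wx": 0,"wy": 0,"wz": 8,"tx": 0,"ty": 0.001,"tz": 0,"grip": -1},
  {"wx": 0,"wy": 0,"wz": 16,"tx": 0,"ty": 0.001,"tz": 0,"grip": -1},
  {"wx": 0,"wy": 0,"wz": 24,"tx": 0,"ty": 0.001,"tz": 0,"grip": -1},
  {"wx": 0,"wy": 0,"wz": 32,"tx": 0,"ty": 0.001,"tz": 0,"grip": -1},
  {"wx": 0,"wy": 0,"wz": 40,"tx": 0,"ty": 0.001,"tz": 0,"grip": -1},
  {"wx": 0,"wy": 0,"wz": 48,"tx": 0,"ty": 0.001,"tz": 0,"grip": -1},
  {"wx": 0,"wy": 0,"wz": 55,"tx": 0,"ty": 0.001,"tz": 0,"grip": -1},
  {"wx": 0,"wy": 0,"wz": 60,"tx": 0,"ty": 0.001,"tz": 0,"grip": -1},
  {"wx": 0,"wy": 0,"wz": 64,"tx": 0,"ty": 0.001,"tz": 0,"grip": -1},
  {"wx": 0,"wy": 0,"wz": 67,"tx": 0,"ty": 0.001,"tz": 0,"grip": -1},
  {"wx": 0,"wy": 0,"wz": 69,"tx": 0,"ty": 0.001,"tz": 0,"grip": -1},
  {"wx": 0,"wy": 0,"wz": 69,"tx": 0,"ty": 0.001,"tz": 0,"grip": -1},
])

```text
clock: 6.9
position: [0.593, 0.0559, 0.1645]
orientation: [-145.0, 0.2, -75.3]
force: [-0.6, 16.3, 3.5]
opening: 0.0139
gripper_force: 30.0
```

```bash
python3 - <<'E'
from h import *
st();goto(0,90,.012)
E
```

```text
6.9 q [ -0.2  18.7 122.8  62.9   9.7 105.2] F [-0.6 16.3  3.5] M [2.53 0.11 1.6 ] op 0.0139 gf 30.0
face pos [0.0727 0.0017 0.0129]
t [ 0.0018 -0.0013  0.0009] w [0.01 0.41 0.3 ]
```

Emit:
arm_command([
  {"wx": 0,"wy": 0,"wz": 1.5,"tx": 0.0015,"ty": 0,"tz": 0,"grip": -1},
  {"wx": 0,"wy": 0,"wz": 3,"tx": 0.0015,"ty": 0,"tz": 0,"grip": -1},
  {"wx": 0,"wy": 0,"wz": 3,"tx": 0.0015,"ty": 0,"tz": 0,"grip": -1},
  {"wx": 0,"wy": 0,"wz": 3,"tx": 0.0015,"ty": 0,"tz": 0,"grip": -1},
])

```text
clock: 7.3
position: [0.5931, 0.0556, 0.1645]
orientation: [-145.1, 1.9, -77.5]
force: [-0.9, 21.0, 3.2]
opening: 0.014
gripper_force: 30.4
```

```bash
python3 - <<'E'
from h import *
st();goto(0,90,.012);s=read_state();print(s['torque']@faceR(14.2)[:,2],s['tau'])
E
```

```text
7.3 q [ -0.4  18.7 122.8  62.9   9.9 107.9] F [-0.9 21.   3.2] M [ 2.84 -0.05  2.62] op 0.014 gf 30.4
face pos [0.0727 0.0014 0.0129]
t [ 0.0014 -0.0014  0.0009] w [ 0.05  0.55 -2.5 ]
0.5739517394436437 [-13.00155401 -38.13106656 -18.63052905   0.37803026  -6.2732479
   0.57198443]
```

The stop is felt: the moment about the knob axis jumped to 0.57 N m. Release and retreat.

Emit:
arm_command([
  {"wx": 0,"wy": 0,"wz": 0,"tx": -0.0015,"ty": 0,"tz": 0,"grip": -0.18},
  {"wx": 0,"wy": 0,"wz": 0,"tx": -0.0015,"ty": 0,"tz": 0,"grip": -0.18},
  {"wx": 0,"wy": 0,"wz": 0,"tx": -0.0015,"ty": 0,"tz": 0,"grip": -0.18},
  {"wx": 0,"wy": 0,"wz": 0,"tx": -0.0015,"ty": 0,"tz": 0,"grip": -0.18},
  {"wx": 0,"wy": 0,"wz": 0,"tx": 0,"ty": 0,"tz": -0.03,"grip": -0.18},
  {"wx": 0,"wy": 0,"wz": 0,"tx": 0,"ty": 0,"tz": -0.06,"grip": -0.18},
  {"wx": 0,"wy": 0,"wz": 0,"tx": 0,"ty": 0,"tz": -0.07,"grip": -0.18},
  {"wx": 0,"wy": 0,"wz": 0,"tx": 0,"ty": 0,"tz": -0.07,"grip": -0.18},
])

```text
clock: 8.1
position: [0.5555, 0.0403, 0.2225]
orientation: [-144.9, 1.5, -78.2]
force: [0.3, 0.4, -1.5]
opening: 0.0359
gripper_force: 0.0
```

```bash
python3 - <<'E'
from h import *
st();s=read_state();W=tool(s)@HE;c=camera('wrist');x=np.load('pose.npy');F=faceR(x[3])
cv2.imwrite('pics/w4.png',c['img'][:,:,::-1])
k=proj(knobsF(.038)@F.T+x[:3],W);print(k.round(1))
for b in bars(c['img'],W,x)[:1]:
    box=cv2.boxPoints(b[1]);e=[box[1]-box[0],box[2]-box[1]];l=max(e,key=np.linalg.norm);m=np.array(b[1][0])
    q=[F.T@(onplane(*ray(dict(img=c['img'],**CAL),m+t*l,W),x[:3]+F[:,2]*.034,F[:,2])-x[:3]) for t in(-.5,.5)]
    d=q[1]-q[0];print('ang',np.degrees(np.arctan2(d[1],d[0]))%180,np.linalg.norm(d),b[1])
goto(1,-166.2,.08)
E
```

```text
8.1 q [ -2.2   9.  125.1  38.2  15.  132. ] F [ 0.3  0.4 -1.5] M [0.03 0.19 0.01] op 0.0359 gf 0.0
face pos [ 0.073  -0.0042  0.0835]
[[273.2 241.1]
 [425.4 313.5]
 [444.2 139.5]]
ang 90.40554879010786 0.025300892205837217 ((277.16375732421875, 260.28448486328125), (31.70989227294922, 15.796223640441895), 86.633544921875)
t [-0.0628  0.1128  0.0024] w [-1.7000e-01 -1.0000e-02  1.0102e+02]
```

View pics/w4.png

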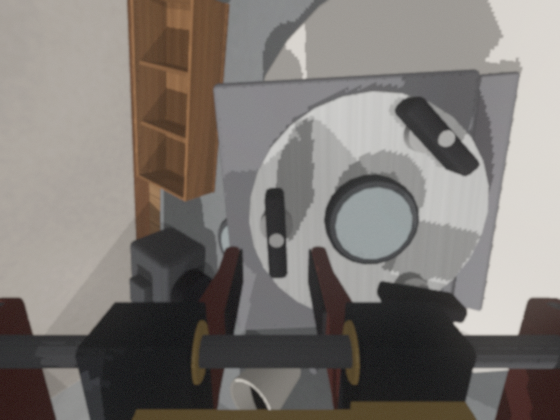

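Top bar now lies along the rim (cap at (276,241), angle 90.4°). On to the left knob, unwinding the wrist on the way.

```bash
python3 - <<'E'
from h import *
goto(1,-8,.09)
E
```

```text
t [-0.0627  0.1128 -0.0076] w [ 4.0000e-02 -1.7000e-01 -1.0078e+02]
```

Emit:
arm_command([
  {"wx": 0,"wy": 0,"wz": -100,"tx": -0.063,"ty": 0.113,"tz": -0.008,"grip": -0.18},
  {"wx": 0,"wy": 0,"wz": -100,"tx": -0.063,"ty": 0.113,"tz": -0.008,"grip": -0.18},
  {"wx": 0,"wy": 0,"wz": -100,"tx": -0.063,"ty": 0.113,"tz": -0.008,"grip": -0.18},
  {"wx": 0,"wy": 0,"wz": -100,"tx": -0.063,"ty": 0.113,"tz": -0.008,"grip": -0.18},
  {"wx": 0,"wy": 0,"wz": -100,"tx": -0.063,"ty": 0.113,"tz": -0.008,"grip": -0.18},
  {"wx": 0,"wy": 0,"wz": -100,"tx": -0.063,"ty": 0.113,"tz": -0.008,"grip": -0.18},
  {"wx": 0,"wy": 0,"wz": -100,"tx": -0.063,"ty": 0.113,"tz": -0.008,"grip": -0.18},
  {"wx": 0,"wy": 0,"wz": -100,"tx": -0.063,"ty": 0.113,"tz": -0.008,"grip": -0.18},
  {"wx": 0,"wy": 0,"wz": -100,"tx": -0.063,"ty": 0.113,"tz": -0.008,"grip": -0.18},
  {"wx": 0,"wy": 0,"wz": -100,"tx": -0.063,"ty": 0.113,"tz": -0.008,"grip": -0.18},
  {"wx": 0,"wy": 0,"wz": -100,"tx": -0.063,"ty": 0.113,"tz": -0.008,"grip": -0.18},
  {"wx": 0,"wy": 0,"wz": -100,"tx": -0.063,"ty": 0.113,"tz": -0.008,"grip": -0.18},
])

```text
clock: 9.35
position: [0.4469, 0.0837, 0.1634]
orientation: [-161.4, -30.2, -18.0]
force: [-1.5, -0.4, -0.1]
opening: 0.0363
gripper_force: 0.0
```

```bash
python3 - <<'E'
from h import *
st();goto(1,-90,.09);goto(1,-166.2,.08)
E
```

```text
9.35 q [  4.8   8.8 139.1 111.1   6.7  -1.5] F [-1.5 -0.4 -0.1] M [-0.01  0.24 -0.01] op 0.0363 gf 0.0
face pos [-0.0384  0.0645  0.0894]
t [ 0.0014 -0.0002 -0.0006] w [  -0.93   -0.58 -117.42]
t [ 0.0015 -0.0001  0.0094] w [  0.45   1.26 166.37]
```

```bash
python3 - <<'E'
from h import *
goto(1,13.8,.07)
E
```

```text
t [0.0016 0.     0.0194] w [ -0.86   0.31 -13.62]
```

Emit:
arm_command([
  {"wx": -0.9,"wy": 0.3,"wz": -13.6,"tx": 0.0016,"ty": 0,"tz": 0.0195,"grip": -0.18},
  {"wx": -0.9,"wy": 0.3,"wz": -13.6,"tx": 0.0016,"ty": 0,"tz": 0.0195,"grip": -0.18},
  {"wx": -0.9,"wy": 0.3,"wz": -13.6,"tx": 0.0016,"ty": 0,"tz": 0.0195,"grip": -0.18},
  {"wx": -0.9,"wy": 0.3,"wz": -13.6,"tx": 0.0016,"ty": 0,"tz": 0.0195,"grip": -0.18},
  {"wx": -0.9,"wy": 0.3,"wz": -13.6,"tx": 0.0016,"ty": 0,"tz": 0.0195,"grip": -0.18},
])

```text
clock: 9.85
position: [0.4588, 0.0865, 0.148]
orientation: [-170.3, -33.7, -2.9]
force: [1.0, -0.8, -0.6]
opening: 0.0358
gripper_force: 0.0
```

```bash
python3 - <<'E'
from h import *
st();goto(1,13.8,.07);goto(1,13.8,.012)
s=read_state();W=tool(s)@HE;c=camera('wrist');x=np.load('pose.npy');F=faceR(x[3])
cv2.imwrite('pics/w5.png',c['img'][:,:,::-1]);print(proj(knobsF(.038)@F.T+x[:3],W).round(1))
E
```

```text
9.85 q [  6.2  12.3 138.4 139.3   7.1 -41.9] F [ 1.  -0.8 -0.6] M [-0.02  0.28 -0.03] op 0.0358 gf 0.0
face pos [-0.0371  0.0643  0.0698]
t [ 0.0002  0.0002 -0.0002] w [ 0.01  0.05 -0.38]
t [0.0002 0.0002 0.0578] w [ 0.01  0.05 -0.38]
[[339.8  30.4]
 [274.4 243. ]
 [474.6 196.5]]
```

View pics/w5.png

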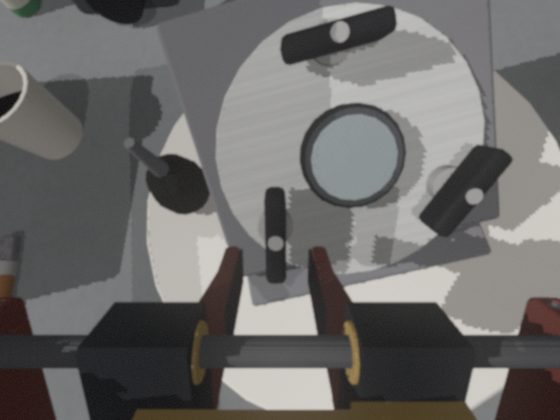

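The left bar is vertical and centred between the fingers (cap at (275,243)). Descend and grip.

Emit:
arm_command([
  {"wx": 0,"wy": 0,"wz": 0,"tx": 0,"ty": 0.0003,"tz": 0.02,"grip": -0.18},
  {"wx": 0,"wy": 0,"wz": 0,"tx": 0,"ty": 0.0003,"tz": 0.04,"grip": -0.18},
  {"wx": 0,"wy": 0,"wz": 0,"tx": 0,"ty": 0.0003,"tz": 0.058,"grip": -0.18},
  {"wx": 0,"wy": 0,"wz": 0,"tx": 0,"ty": 0.0003,"tz": 0.058,"grip": -0.18},
  {"wx": 0,"wy": 0,"wz": 0,"tx": 0,"ty": 0.0003,"tz": 0.058,"grip": -1},
  {"wx": 0,"wy": 0,"wz": 0,"tx": 0,"ty": 0.0003,"tz": 0.058,"grip": -1},
  {"wx": 0,"wy": 0,"wz": 0,"tx": 0,"ty": 0.0003,"tz": 0.058,"grip": -1},
  {"wx": 0,"wy": 0,"wz": 0,"tx": 0,"ty": 0.0003,"tz": 0.058,"grip": -1},
  {"wx": 0,"wy": 0,"wz": 0,"tx": 0,"ty": 0.0003,"tz": 0.058,"grip": -1},
])

```text
clock: 10.8
position: [0.4913, 0.0944, 0.1024]
orientation: [-170.2, -33.9, -2.9]
force: [-4.8, -2.9, 6.8]
opening: 0.014
gripper_force: 30.0
```

```bash
python3 - <<'E'
from h import *
st();goto(1,150,.012)
E
```

```text
10.8 q [  6.9  22.1 135.8 161.8  13.5 -64.1] F [-4.8 -2.9  6.8] M [-0.26  0.04 -0.08] op 0.014 gf 30.0
face pos [-0.036   0.0641  0.0132]
t [-0.001   0.0002  0.0012] w [-2.0000e-01 -2.0000e-02  1.3585e+02]
```

Emit:
arm_command([
  {"wx": 0,"wy": 0,"wz": 7,"tx": 0,"ty": 0,"tz": -0.001,"grip": -1},
  {"wx": 0,"wy": 0,"wz": 14,"tx": 0,"ty": 0,"tz": -0.001,"grip": -1},
  {"wx": 0,"wy": 0,"wz": 21,"tx": 0,"ty": 0,"tz": -0.001,"grip": -1},
  {"wx": 0,"wy": 0,"wz": 28,"tx": 0,"ty": 0,"tz": -0.001,"grip": -1},
  {"wx": 0,"wy": 0,"wz": 35,"tx": 0,"ty": 0,"tz": -0.001,"grip": -1},
  {"wx": 0,"wy": 0,"wz": 42,"tx": 0,"ty": 0,"tz": -0.001,"grip": -1},
  {"wx": 0,"wy": 0,"wz": 49,"tx": 0,"ty": 0,"tz": -0.001,"grip": -1},
  {"wx": 0,"wy": 0,"wz": 56,"tx": 0,"ty": 0,"tz": -0.001,"grip": -1},
  {"wx": 0,"wy": 0,"wz": 63,"tx": 0,"ty": 0,"tz": -0.001,"grip": -1},
  {"wx": 0,"wy": 0,"wz": 70,"tx": 0,"ty": 0,"tz": -0.001,"grip": -1},
  {"wx": 0,"wy": 0,"wz": 77,"tx": 0,"ty": 0,"tz": -0.001,"grip": -1},
  {"wx": 0,"wy": 0,"wz": 84,"tx": 0,"ty": 0,"tz": -0.001,"grip": -1},
])

```text
clock: 12.0
position: [0.4894, 0.0924, 0.101]
orientation: [-145.6, 4.8, -83.0]
force: [6.1, -15.1, -16.1]
opening: 0.0139
gripper_force: 30.0
```

```bash
python3 - <<'E'
from h import *
st();goto(1,150,.013)
E
```

```text
12.0 q [  6.8  22.1 135.9 161.7  13.2  20.4] F [  6.1 -15.1 -16.1] M [-2.68  0.65 -1.6 ] op 0.0139 gf 30.0
face pos [-0.0387  0.0625  0.0134]
t [-0.0018 -0.0014  0.0004] w [ 0.15 -0.27 51.35]
```

Emit:
arm_command([
  {"wx": 0,"wy": 0,"wz": 7,"tx": 0.0016,"ty": 0.0008,"tz": 0.001,"grip": -1},
  {"wx": 0,"wy": 0,"wz": 14,"tx": 0.0016,"ty": 0.0008,"tz": 0.001,"grip": -1},
  {"wx": 0,"wy": 0,"wz": 21,"tx": 0.0016,"ty": 0.0008,"tz": 0.001,"grip": -1},
  {"wx": 0,"wy": 0,"wz": 28,"tx": 0.0016,"ty": 0.0008,"tz": 0.001,"grip": -1},
  {"wx": 0,"wy": 0,"wz": 35,"tx": 0.0016,"ty": 0.0008,"tz": 0.001,"grip": -1},
  {"wx": 0,"wy": 0,"wz": 41,"tx": 0.0016,"ty": 0.0008,"tz": 0.001,"grip": -1},
  {"wx": 0,"wy": 0,"wz": 46,"tx": 0.0016,"ty": 0.0008,"tz": 0.001,"grip": -1},
  {"wx": 0,"wy": 0,"wz": 50,"tx": 0.0016,"ty": 0.0008,"tz": 0.001,"grip": -1},
  {"wx": 0,"wy": 0,"wz": 52.5,"tx": 0.0016,"ty": 0.0008,"tz": 0.001,"grip": -1},
  {"wx": 0,"wy": 0,"wz": 54,"tx": 0.0016,"ty": 0.0008,"tz": 0.001,"grip": -1},
  {"wx": 0,"wy": 0,"wz": 54,"tx": 0.0016,"ty": 0.0008,"tz": 0.001,"grip": -1},
  {"wx": 0,"wy": 0,"wz": 54,"tx": 0.0016,"ty": 0.0008,"tz": 0.001,"grip": -1},
])

```text
clock: 13.2
position: [0.4878, 0.0928, 0.0998]
orientation: [-162.0, 30.3, -132.9]
force: [-7.5, 3.1, 0.1]
opening: 0.0141
gripper_force: 30.3
```

```bash
python3 - <<'E'
from h import *
st();goto(1,150,.013);s=read_state();F=faceR(14.2);print(s['force']@F,s['torque']@F,s['tau'][5])
E
```

```text
13.2 q [  6.7  22.3 136.1 161.3  13.6  74.1] F [-7.5  3.1  0.1] M [0.1  1.18 0.92] op 0.0141 gf 30.3
face pos [-0.0405  0.0634  0.0133]
t [-0.0035 -0.001   0.0003] w [ 0.16 -0.17 -1.99]
[-5.28657879  4.79966209  3.81583787] [0.84741778 1.12217531 0.52802347] 0.5796996876597404
```

Stop felt again (0.55 N m at 152°). Release, retreat, and check.

Emit:
arm_command([
  {"wx": 0,"wy": 0,"wz": 0,"tx": 0,"ty": 0,"tz": 0,"grip": -0.18},
  {"wx": 0,"wy": 0,"wz": 0,"tx": 0,"ty": 0,"tz": 0,"grip": -0.18},
  {"wx": 0,"wy": 0,"wz": 0,"tx": 0,"ty": 0,"tz": 0,"grip": -0.18},
  {"wx": 0,"wy": 0,"wz": 0,"tx": 0,"ty": 0,"tz": 0,"grip": -0.18},
  {"wx": 0,"wy": 0,"wz": 0,"tx": 0,"ty": 0,"tz": -0.03,"grip": -0.18},
  {"wx": 0,"wy": 0,"wz": 0,"tx": 0,"ty": 0,"tz": -0.06,"grip": -0.18},
  {"wx": 0,"wy": 0,"wz": 0,"tx": 0,"ty": 0,"tz": -0.07,"grip": -0.18},
  {"wx": 0,"wy": 0,"wz": 0,"tx": 0,"ty": 0,"tz": -0.07,"grip": -0.18},
])

```text
clock: 14.0
position: [0.4518, 0.0829, 0.16]
orientation: [-161.7, 30.7, -132.9]
force: [-0.8, -1.0, -0.1]
opening: 0.0363
gripper_force: 0.0
```

```bash
python3 - <<'E'
from h import *
st();s=read_state();W=tool(s)@HE;c=camera('wrist');x=np.load('pose.npy');F=faceR(x[3])
cv2.imwrite('pics/w6.png',c['img'][:,:,::-1])
k=proj(knobsF(.038)@F.T+x[:3],W);print(k.round(1))
b=bars(c['img'],W,x)[1]
box=cv2.boxPoints(b[1]);e=[box[1]-box[0],box[2]-box[1]];l=max(e,key=np.linalg.norm);m=np.array(b[1][0])
q=[F.T@(onplane(*ray(dict(img=c['img'],**CAL),m+t*l,W),x[:3]+F[:,2]*.034,F[:,2])-x[:3]) for t in(-.5,.5)]
d=q[1]-q[0];print('ang',np.degrees(np.arctan2(d[1],d[0]))%180,np.linalg.norm(d),b[1])
goto(2,47,.09)
E
```

```text
14.0 q [  5.6   9.7 139.  126.1   6.2 108.8] F [-0.8 -1.  -0.1] M [0.12 0.14 0.01] op 0.0363 gf 0.0
face pos [-0.0366  0.0625  0.084 ]
[[133.1 318.4]
 [276.5 235.2]
 [ 98.3 147.7]]
ang 30.649507141090194 0.02516183240328307 ((279.9660949707031, 252.287353515625), (31.86865234375, 16.55267333984375), 87.27368927001953)
t [ 0.0597 -0.1117 -0.0063] w [-3.0000e-01  6.0000e-02 -1.0513e+02]
```

View pics/w6.png

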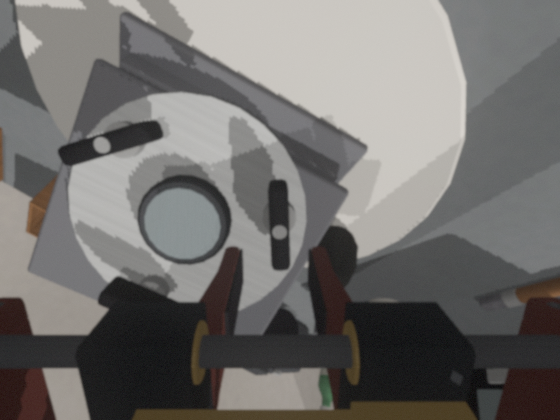

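Left bar lies along the rim (30.6°, home is 30°; cap at (279,232)). Now the right knob.

Emit:
arm_command([
  {"wx": 0,"wy": 0,"wz": -105,"tx": 0.06,"ty": -0.112,"tz": -0.006,"grip": -0.18},
  {"wx": 0,"wy": 0,"wz": -105,"tx": 0.06,"ty": -0.112,"tz": -0.006,"grip": -0.18},
  {"wx": 0,"wy": 0,"wz": -105,"tx": 0.06,"ty": -0.112,"tz": -0.006,"grip": -0.18},
  {"wx": 0,"wy": 0,"wz": -105,"tx": 0.06,"ty": -0.112,"tz": -0.006,"grip": -0.18},
  {"wx": 0,"wy": 0,"wz": -105,"tx": 0.06,"ty": -0.112,"tz": -0.006,"grip": -0.18},
  {"wx": 0,"wy": 0,"wz": -105,"tx": 0.06,"ty": -0.112,"tz": -0.006,"grip": -0.18},
  {"wx": 0,"wy": 0,"wz": -105,"tx": 0.06,"ty": -0.112,"tz": -0.006,"grip": -0.18},
  {"wx": 0,"wy": 0,"wz": -105,"tx": 0.06,"ty": -0.112,"tz": -0.006,"grip": -0.18},
  {"wx": 0,"wy": 0,"wz": -105,"tx": 0.06,"ty": -0.112,"tz": -0.006,"grip": -0.18},
  {"wx": 0,"wy": 0,"wz": -105,"tx": 0.06,"ty": -0.112,"tz": -0.006,"grip": -0.18},
  {"wx": 0,"wy": 0,"wz": -105,"tx": 0.06,"ty": -0.112,"tz": -0.006,"grip": -0.18},
  {"wx": 0,"wy": 0,"wz": -105,"tx": 0.06,"ty": -0.112,"tz": -0.006,"grip": -0.18},
])

```text
clock: 15.25
position: [0.4795, -0.0412, 0.1628]
orientation: [-149.7, -18.8, -46.8]
force: [0.4, -0.9, -0.1]
opening: 0.0359
gripper_force: 0.0
```

```bash
python3 - <<'E'
from h import *
st();goto(2,47,.07)
E
```

```text
15.25 q [-17.7  11.9 134.7  82.2  17.9  37.1] F [ 0.4 -0.9 -0.1] M [ 0.01  0.2  -0.03] op 0.0359 gf 0.0
face pos [-0.038  -0.0645  0.0883]
t [ 0.0002 -0.0009  0.0183] w [-0.18 -0.06 -8.85]
```

Emit:
arm_command([
  {"wx": -0.2,"wy": -0.1,"wz": -8.9,"tx": 0.0002,"ty": -0.0009,"tz": 0.018,"grip": -0.18},
  {"wx": -0.2,"wy": -0.1,"wz": -8.9,"tx": 0.0002,"ty": -0.0009,"tz": 0.018,"grip": -0.18},
  {"wx": -0.2,"wy": -0.1,"wz": -8.9,"tx": 0.0002,"ty": -0.0009,"tz": 0.018,"grip": -0.18},
  {"wx": -0.2,"wy": -0.1,"wz": -8.9,"tx": 0.0002,"ty": -0.0009,"tz": 0.018,"grip": -0.18},
])

```text
clock: 15.65
position: [0.4898, -0.0381, 0.1485]
orientation: [-152.8, -22.8, -38.7]
force: [-0.6, -0.0, -0.3]
opening: 0.0361
gripper_force: 0.0
```

```bash
python3 - <<'E'
from h import *
st();goto(2,47,.012)
s=read_state();W=tool(s)@HE;c=camera('wrist');x=np.load('pose.npy');F=faceR(x[3])
cv2.imwrite('pics/w7.png',c['img'][:,:,::-1]);print(proj(knobsF(.038)@F.T+x[:3],W).round(1))
E
```

```text
15.65 q [-16.5  14.7 134.1  89.1  17.   22.3] F [-0.6 -0.  -0.3] M [ 0.01  0.22 -0.06] op 0.0361 gf 0.0
face pos [-0.0373 -0.064   0.0704]
t [ 0.0003 -0.0002  0.0584] w [ 0.03  0.06 -0.37]
[[ 73.6 201.3]
 [156.7 359.7]
 [273.8 242.5]]
```

View pics/w7.png

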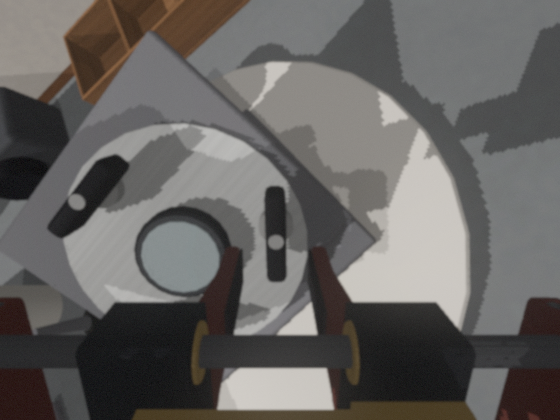

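The right bar is aligned (cap at (275,242)). Grip.

Emit:
arm_command([
  {"wx": 0,"wy": 0,"wz": 0,"tx": 0,"ty": 0.0002,"tz": 0.02,"grip": -0.18},
  {"wx": 0,"wy": 0,"wz": 0,"tx": 0,"ty": 0.0002,"tz": 0.04,"grip": -0.18},
  {"wx": 0,"wy": 0,"wz": 0,"tx": 0,"ty": 0.0002,"tz": 0.057,"grip": -0.18},
  {"wx": 0,"wy": 0,"wz": 0,"tx": 0,"ty": 0.0002,"tz": 0.057,"grip": -0.18},
  {"wx": 0,"wy": 0,"wz": 0,"tx": 0,"ty": 0.0002,"tz": 0.057,"grip": -1},
  {"wx": 0,"wy": 0,"wz": 0,"tx": 0,"ty": 0.0002,"tz": 0.057,"grip": -1},
  {"wx": 0,"wy": 0,"wz": 0,"tx": 0,"ty": 0.0002,"tz": 0.057,"grip": -1},
  {"wx": 0,"wy": 0,"wz": 0,"tx": 0,"ty": 0.0002,"tz": 0.057,"grip": -1},
  {"wx": 0,"wy": 0,"wz": 0,"tx": 0,"ty": 0.0002,"tz": 0.057,"grip": -1},
])

```text
clock: 16.6
position: [0.5213, -0.0305, 0.1026]
orientation: [-152.8, -22.9, -38.7]
force: [-5.4, -2.9, 7.1]
opening: 0.0137
gripper_force: 29.9
```

```bash
python3 - <<'E'
from h import *
st();goto(2,165,.012);F=faceR(14.2);print(read_state()['force']@F)
E
```

```text
16.6 q [-13.9  23.4 131.8 113.5  17.1  -0.7] F [-5.4 -2.9  7.1] M [-0.12  0.13 -0.06] op 0.0137 gf 29.9
face pos [-0.0371 -0.0644  0.0142]
t [-0.0002 -0.0003  0.0022] w [-0.000e+00 -4.000e-02  1.177e+02]
[-0.77228125 -1.48630779  9.24971758]
```

Emit:
arm_command([
  {"wx": 0,"wy": 0,"wz": 7,"tx": 0,"ty": 0,"tz": 0,"grip": -1},
  {"wx": 0,"wy": 0,"wz": 14,"tx": 0,"ty": 0,"tz": 0,"grip": -1},
  {"wx": 0,"wy": 0,"wz": 21,"tx": 0,"ty": 0,"tz": 0,"grip": -1},
  {"wx": 0,"wy": 0,"wz": 28,"tx": 0,"ty": 0,"tz": 0,"grip": -1},
  {"wx": 0,"wy": 0,"wz": 35,"tx": 0,"ty": 0,"tz": 0,"grip": -1},
  {"wx": 0,"wy": 0,"wz": 42,"tx": 0,"ty": 0,"tz": 0,"grip": -1},
  {"wx": 0,"wy": 0,"wz": 49,"tx": 0,"ty": 0,"tz": 0,"grip": -1},
  {"wx": 0,"wy": 0,"wz": 56,"tx": 0,"ty": 0,"tz": 0,"grip": -1},
  {"wx": 0,"wy": 0,"wz": 62,"tx": 0,"ty": 0,"tz": 0,"grip": -1},
  {"wx": 0,"wy": 0,"wz": 67,"tx": 0,"ty": 0,"tz": 0,"grip": -1},
  {"wx": 0,"wy": 0,"wz": 70,"tx": 0,"ty": 0,"tz": 0,"grip": -1},
  {"wx": 0,"wy": 0,"wz": 70,"tx": 0,"ty": 0,"tz": 0,"grip": -1},
])

```text
clock: 17.8
position: [0.5202, -0.031, 0.1018]
orientation: [-148.3, 15.2, -98.9]
force: [-6.0, -4.3, 5.9]
opening: 0.0135
gripper_force: 30.0
```

```bash
python3 - <<'E'
from h import *
st();goto(2,165,.012);F=faceR(14.2);print(read_state()['force']@F)
E
```

```text
17.8 q [-13.9  23.5 131.9 113.5  17.   69.4] F [-6.  -4.3  5.9] M [-0.39  0.63 -0.3 ] op 0.0135 gf 30.0
face pos [-0.0385 -0.0646  0.0143]
t [-0.0011 -0.0011  0.0022] w [ 4.000e-02 -1.700e-01  4.756e+01]
[-2.2361843  -2.65707583  8.78245884]
```

Low forces; 48° more, then release and back off for a regrip at −15°.

Emit:
arm_command([
  {"wx": 0,"wy": 0,"wz": 7,"tx": 0,"ty": 0,"tz": 0,"grip": -1},
  {"wx": 0,"wy": 0,"wz": 14,"tx": 0,"ty": 0,"tz": 0,"grip": -1},
  {"wx": 0,"wy": 0,"wz": 21,"tx": 0,"ty": 0,"tz": 0,"grip": -1},
  {"wx": 0,"wy": 0,"wz": 28,"tx": 0,"ty": 0,"tz": 0,"grip": -1},
  {"wx": 0,"wy": 0,"wz": 35,"tx": 0,"ty": 0,"tz": 0,"grip": -1},
  {"wx": 0,"wy": 0,"wz": 42,"tx": 0,"ty": 0,"tz": 0,"grip": -1},
  {"wx": 0,"wy": 0,"wz": 47.5,"tx": 0,"ty": 0,"tz": 0,"grip": -1},
  {"wx": 0,"wy": 0,"wz": 47.5,"tx": 0,"ty": 0,"tz": 0,"grip": -1},
  {"wx": 0,"wy": 0,"wz": 47.5,"tx": 0,"ty": 0,"tz": 0,"grip": -0.18},
  {"wx": 0,"wy": 0,"wz": 47.5,"tx": 0,"ty": 0,"tz": 0,"grip": -0.18},
  {"wx": 0,"wy": 0,"wz": 47.5,"tx": 0,"ty": 0,"tz": 0,"grip": -0.18},
  {"wx": 0,"wy": 0,"wz": 47.5,"tx": 0,"ty": 0,"tz": 0,"grip": -0.18},
])

```text
clock: 19.0
position: [0.5217, -0.0303, 0.102]
orientation: [-169.6, 33.6, -147.4]
force: [-0.0, 0.8, 0.1]
opening: 0.0355
gripper_force: 0.0
```

Emit:
arm_command([
  {"wx": 0,"wy": 0,"wz": 0,"tx": 0,"ty": 0,"tz": -0.03,"grip": -0.18},
  {"wx": 0,"wy": 0,"wz": 0,"tx": 0,"ty": 0,"tz": -0.057,"grip": -0.18},
  {"wx": 0,"wy": 0,"wz": -90,"tx": 0,"ty": 0,"tz": -0.057,"grip": -0.18},
  {"wx": 0,"wy": 0,"wz": -90,"tx": 0,"ty": 0,"tz": -0.057,"grip": -0.18},
  {"wx": 0,"wy": 0,"wz": -90,"tx": 0,"ty": 0,"tz": -0.057,"grip": -0.18},
  {"wx": 0,"wy": 0,"wz": -90,"tx": 0,"ty": 0,"tz": -0.057,"grip": -0.18},
  {"wx": 0,"wy": 0,"wz": -90,"tx": 0,"ty": 0,"tz": -0.057,"grip": -0.18},
  {"wx": 0,"wy": 0,"wz": -90,"tx": 0,"ty": 0,"tz": -0.057,"grip": -0.18},
  {"wx": 0,"wy": 0,"wz": -90,"tx": 0,"ty": 0,"tz": -0.057,"grip": -0.18},
  {"wx": 0,"wy": 0,"wz": -90,"tx": 0,"ty": 0,"tz": -0.057,"grip": -0.18},
  {"wx": 0,"wy": 0,"wz": -90,"tx": 0,"ty": 0,"tz": -0.057,"grip": -0.18},
  {"wx": 0,"wy": 0,"wz": -90,"tx": 0,"ty": 0,"tz": -0.057,"grip": -0.18},
])

```text
clock: 20.2
position: [0.4899, -0.0382, 0.1487]
orientation: [-145.6, -6.6, -66.3]
force: [0.2, -0.5, -0.8]
opening: 0.0364
gripper_force: 0.0
```

```bash
python3 - <<'E'
from h import *
st();goto(2,-15,.07)
E
```

```text
20.2 q [-16.5  14.7 134.1  89.1  17.   53.4] F [ 0.2 -0.5 -0.8] M [ 0.04  0.22 -0.02] op 0.0364 gf 0.0
face pos [-0.0372 -0.0642  0.0706]
t [-0.0001 -0.0002  0.0006] w [ 1.000e-02  5.000e-02 -9.349e+01]
```

Emit:
arm_command([
  {"wx": 0,"wy": 0,"wz": -93.5,"tx": 0,"ty": 0,"tz": 0,"grip": -0.18},
  {"wx": 0,"wy": 0,"wz": -93.5,"tx": 0,"ty": 0,"tz": 0,"grip": -0.18},
  {"wx": 0,"wy": 0,"wz": -93.5,"tx": 0,"ty": 0,"tz": 0,"grip": -0.18},
  {"wx": 0,"wy": 0,"wz": -93.5,"tx": 0,"ty": 0,"tz": 0,"grip": -0.18},
  {"wx": 0,"wy": 0,"wz": -93.5,"tx": 0,"ty": 0,"tz": 0,"grip": -0.18},
  {"wx": 0,"wy": 0,"wz": -93.5,"tx": 0,"ty": 0,"tz": 0,"grip": -0.18},
  {"wx": 0,"wy": 0,"wz": -93.5,"tx": 0,"ty": 0,"tz": 0,"grip": -0.18},
  {"wx": 0,"wy": 0,"wz": -93.5,"tx": 0,"ty": 0,"tz": 0,"grip": -0.18},
  {"wx": 0,"wy": 0,"wz": -93.5,"tx": 0,"ty": 0,"tz": 0,"grip": -0.18},
  {"wx": 0,"wy": 0,"wz": -93.5,"tx": 0,"ty": 0,"tz": 0,"grip": -0.18},
  {"wx": 0,"wy": 0,"wz": -93.5,"tx": 0,"ty": 0,"tz": 0,"grip": -0.18},
  {"wx": 0,"wy": 0,"wz": -93.5,"tx": 0,"ty": 0,"tz": 0,"grip": -0.18},
])

```text
clock: 21.4
position: [0.4898, -0.0382, 0.1486]
orientation: [169.9, -33.7, 32.0]
force: [-0.2, -0.6, -1.5]
opening: 0.0362
gripper_force: 0.0
```

```bash
cat >> h.py <<'E'
def barang(k):
    s=read_state();W=tool(s)@HE;c=camera('wrist');x=np.load('pose.npy');F=faceR(x[3]);b=bars(c['img'],W,x)[k]
    box=cv2.boxPoints(b[1]);e=[box[1]-box[0],box[2]-box[1]];l=max(e,key=np.linalg.norm);m=np.array(b[1][0])
    q=[F.T@(onplane(*ray(dict(img=c['img'],**CAL),m+t*l,W),x[:3]+F[:,2]*.034,F[:,2])-x[:3]) for t in(-.5,.5)]
    d=q[1]-q[0];print('ang',np.degrees(np.arctan2(d[1],d[0]))%180,np.linalg.norm(d),b[1]);return c
E
python3 - <<'E'
from h import *
st();goto(2,-15,.013);c=barang(2);cv2.imwrite('pics/w8.png',c['img'][:,:,::-1])
E
```

```text
21.4 q [-16.5  14.7 134.1  89.1  17.  -39.8] F [-0.2 -0.6 -1.5] M [-0.07  0.17 -0.01] op 0.0362 gf 0.0
face pos [-0.0372 -0.0642  0.0706]
t [0.0003 0.     0.0576] w [-0.03  0.04 -0.28]
ang 14.683055483085326 0.05965728120062634 ((274.0, 238.5), (83.0, 22.0), 90.0)
```

View pics/w8.png

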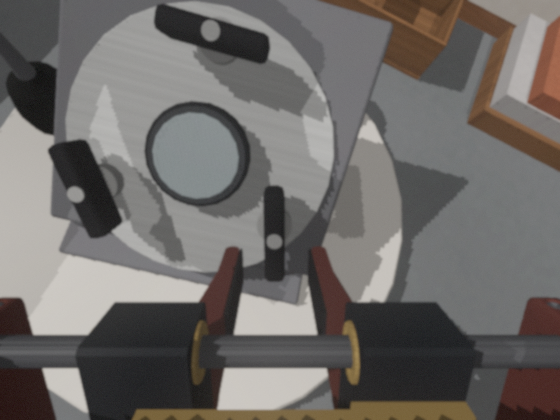

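The bar followed exactly (14.7°) and is centred between the fingers (cap at (274,241)). The other two are along the rim.

Emit:
arm_command([
  {"wx": 0,"wy": 0,"wz": 0,"tx": 0,"ty": 0,"tz": 0.02,"grip": -0.18},
  {"wx": 0,"wy": 0,"wz": 0,"tx": 0,"ty": 0,"tz": 0.04,"grip": -0.18},
  {"wx": 0,"wy": 0,"wz": 0,"tx": 0,"ty": 0,"tz": 0.057,"grip": -0.18},
  {"wx": 0,"wy": 0,"wz": 0,"tx": 0,"ty": 0,"tz": 0.057,"grip": -0.18},
  {"wx": 0,"wy": 0,"wz": 0,"tx": 0,"ty": 0,"tz": 0.057,"grip": -1},
  {"wx": 0,"wy": 0,"wz": 0,"tx": 0,"ty": 0,"tz": 0.057,"grip": -1},
  {"wx": 0,"wy": 0,"wz": 0,"tx": 0,"ty": 0,"tz": 0.057,"grip": -1},
  {"wx": 0,"wy": 0,"wz": 0,"tx": 0,"ty": 0,"tz": 0.057,"grip": -1},
  {"wx": 0,"wy": 0,"wz": 0,"tx": 0,"ty": 0,"tz": 0.057,"grip": -1},
])

```text
clock: 22.35
position: [0.5209, -0.0296, 0.1024]
orientation: [170.0, -33.7, 31.9]
force: [-3.7, 3.3, 5.5]
opening: 0.0138
gripper_force: 30.0
```

Emit:
arm_command([
  {"wx": 0,"wy": 0,"wz": 6,"tx": 0,"ty": 0,"tz": 0,"grip": -1},
  {"wx": 0,"wy": 0,"wz": 12,"tx": 0,"ty": 0,"tz": 0,"grip": -1},
  {"wx": 0,"wy": 0,"wz": 18,"tx": 0,"ty": 0,"tz": 0,"grip": -1},
  {"wx": 0,"wy": 0,"wz": 24,"tx": 0,"ty": 0,"tz": 0,"grip": -1},
  {"wx": 0,"wy": 0,"wz": 30,"tx": 0,"ty": 0,"tz": 0,"grip": -1},
  {"wx": 0,"wy": 0,"wz": 36,"tx": 0,"ty": 0,"tz": 0,"grip": -1},
  {"wx": 0,"wy": 0,"wz": 41,"tx": 0,"ty": 0,"tz": 0,"grip": -1},
  {"wx": 0,"wy": 0,"wz": 44,"tx": 0,"ty": 0,"tz": 0,"grip": -1},
  {"wx": 0,"wy": 0,"wz": 46,"tx": 0,"ty": 0,"tz": 0,"grip": -1},
  {"wx": 0,"wy": 0,"wz": 47.5,"tx": 0,"ty": 0,"tz": 0,"grip": -1},
  {"wx": 0,"wy": 0,"wz": 47.5,"tx": 0,"ty": 0,"tz": 0,"grip": -1},
  {"wx": 0,"wy": 0,"wz": 47.5,"tx": 0,"ty": 0,"tz": 0,"grip": -1},
])

```text
clock: 23.55
position: [0.5209, -0.0301, 0.1024]
orientation: [-159.3, -28.8, -23.9]
force: [-4.9, 1.7, 5.4]
opening: 0.014
gripper_force: 30.6
```

```bash
python3 - <<'E'
from h import *
st();goto(2,30,.013);s=read_state();F=faceR(14.2);print(s['force']@F,s['torque']@F,s['tau'][5])
E
```

```text
23.55 q [-13.8  23.4 131.8 113.4  17.1 -15.2] F [-4.9  1.7  5.4] M [-0.14  0.35  0.81] op 0.014 gf 30.6
face pos [-0.0374 -0.0639  0.0142]
t [ 0.0004 -0.0001  0.0012] w [ 0.01  0.04 -2.74]
[-0.4207187   2.8574117   6.90897855] [0.41983077 0.37441513 0.69471089] 0.6931489147245884
```

Stop felt (0.69 N m). Release and retreat well clear.

Emit:
arm_command([
  {"wx": 0,"wy": 0,"wz": 0,"tx": 0,"ty": 0,"tz": 0,"grip": -0.18},
  {"wx": 0,"wy": 0,"wz": 0,"tx": 0,"ty": 0,"tz": 0,"grip": -0.18},
  {"wx": 0,"wy": 0,"wz": 0,"tx": 0,"ty": 0,"tz": 0,"grip": -0.18},
  {"wx": 0,"wy": 0,"wz": 0,"tx": 0,"ty": 0,"tz": 0,"grip": -0.18},
  {"wx": 0,"wy": 0,"wz": 0,"tx": 0,"ty": 0,"tz": -0.03,"grip": -0.18},
  {"wx": 0,"wy": 0,"wz": 0,"tx": 0,"ty": 0,"tz": -0.06,"grip": -0.18},
  {"wx": 0,"wy": 0,"wz": 0,"tx": 0,"ty": 0,"tz": -0.09,"grip": -0.18},
  {"wx": 0,"wy": 0,"wz": 0,"tx": 0,"ty": 0,"tz": -0.11,"grip": -0.18},
  {"wx": 0,"wy": 0,"wz": 0,"tx": 0,"ty": 0,"tz": -0.11,"grip": -0.18},
  {"wx": 0,"wy": 0,"wz": 0,"tx": 0,"ty": 0,"tz": -0.11,"grip": -0.18},
])

```text
clock: 24.55
position: [0.4609, -0.046, 0.1926]
orientation: [-159.2, -28.9, -24.1]
force: [0.3, -0.1, -1.1]
opening: 0.0361
gripper_force: 0.0
```

```bash
python3 - <<'E'
from h import *
st()
for k in(0,1,2):
    try:c=barang(k)
    except Exception as e:print(k,e)
cv2.imwrite('pics/w9.png',c['img'][:,:,::-1])
E
```

```text
24.55 q [-19.5   5.9 135.3  66.2  20.3  29.4] F [ 0.3 -0.1 -1.1] M [-0.04  0.24  0.05] op 0.0361 gf 0.0
face pos [-0.0366 -0.0646  0.1237]
ang 89.62852316709707 0.06467487082681264 ((130.16050720214844, 143.76907348632812), (20.856708526611328, 79.6303482055664), 54.782405853271484)
ang 30.98002578452963 0.08028717874136042 ((146.58621215820312, 302.0344543457031), (91.7334976196289, 70.19284057617188), 21.801406860351562)
ang 150.13892226137423 0.025038139935518393 ((275.9892272949219, 233.30615234375), (27.90142059326172, 13.590154647827148), 86.8201675415039)
```

View pics/w9.png

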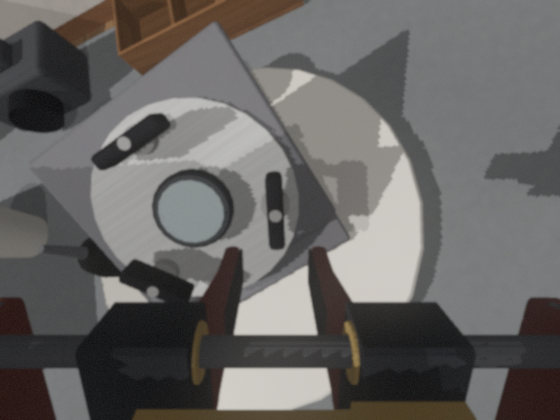

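All three bars lie along the rim (89.6°, about 31° and 150.1°; caps at (124,144), (152,292) and (275,216)). The robot is clear, so I'm handing in.

```bash
python3 -c "
from cell import *
print(job_done())"
```

```text
the job is handed in; nothing more can be done
None
```

I turned all three knobs clockwise to their stops in the order top, lower left, lower right, and handed the job in at about 25 s with the gripper clear; the hand-in call returned no verdict.

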